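Switch the line selector to the terminated line and hold the read key

ROBOT

A 7-joint arm with a two-finger parallel gripper is mounted at the origin on a cart in front of the work surface, level with it; the furniture and walls round the work are solid. World frame = base frame: x ahead of the robot, y to its left, z up, the work surface at z = 0. Lengths are in m, angles in rad, forces in N, time in s.
With the tool pointing down it reaches from about 0.4 to 0.9 m from the base axis. Payload 5.5 kg.
Tool frame: the origin (TCP) lies midway between the tips of the shut fingers; the grasp point (between the pads) lies arm.pinch_z behind it (arm.pinch_z is the distance from the TCP to the grasp point, in m); z points along the fingers, y is the line along which they close (so a half turn about z gives the same grasp; the last joint's range is limited). The gripper opens to 85 mm and grips with 20 to 120 N. Pads are 22 mm wide; open, the fingers measure 114 mm over their backs; the gripper's body (76 mm by 85 mm) begins 54 mm behind the grasp point. The pads swing forward as they close: fully open they stand 13 mm farther back than shut.
Start: joints at [-1.036, 0.501, -0.427, 1.55, 0.221, 1.138, -0.21], TCP at [0.174, 0.626, 0.231] pointing down, gripper open.
Joint ranges: [-2.88, 2.88], [-0.31, 2.03], [-1.54, 1.56], [0.2, 2.42], [-1.41, 4.55], [0.19, 2.02], [-2.57, 2.57]. Speed limits (rad/s): [2.57, 2.57, 3.14, 3.14, 3.14, 3.14, 3.14].

INTERFACE

Orientations are given as [roll, pitch, yaw] about the fixed x, y, z axes, in that order (R = Rz(yaw) Ry(pitch) Rx(roll)).
In Python, from rig import arm gives the robot as it stands.
- The arm moves only by the tool jog_arm, never from a script. Its argument "moves" is a list of rows, each an object of numbers: "jaw": the closure, from -1 (fully open) to 1 (shut); "x", "y", "z": the shift along the tool's x, y, z in mm; "yaw": the turn about the tool's z in degrees. A call has 1 to 5 rows; each row is the pose to reach, as a shift and turn from the pose commanded when the call began, along the tool's axes at that moment; what a row does not reach only later rows make up. A row lasts 1/10 s, in which the tool goes at most 50 mm and 8.59 degrees, less where a joint would pass 70% of its speed; a pose out of reach is approached as far as the arm can. A call with a gripper value outside its range is refused whole. The fingers move at their own pace and stop on an object; the grip force is fixed at half the most. Time passes only in rows, so rows that repeat a pose let the fingers close. It gives the time, the measured TCP pose, the force, the opening and the grip force at its end, in the units of the state.
- arm.state(): the state, without advancing time (a new reading comes with each control period).
- arm.grab_frame(name): name is "side" or "top" or "wrist"; returns a dict with "pixels" (400x640x3 uint8, red, green, blue), "camera_matrix" (3x3 intrinsics, pixels), "extrinsics" (4x4, takes a point from world to camera coordinates). Camera axes: x right, y down, z forward; pixel columns grow to the right and rows downward; lengths in m; the calibration is good to about 2 mm. A picture is of the moment at which its call begins. There is no depth.
- arm.close_job(): hands the job in; it is judged then, once.
The state is a dict: "time_s": time; "joint_positions": joint angles; "qvel": joint speeds; "joint_efforts": joint torques, N m; "eef_pos": TCP position; "eef_rot": TCP orientation; "force": force on the tool from outside, world axes, zero at the start; "wrist_torque": the same for the moment, N m; "finger_gap": finger opening in m; "grasp_force": force on a finger pad.
Only numpy, scipy, OpenCV 4.12 (cv2) and the standard library are available. Lean on these libraries where they do the work, as an engineer would, in place of code of your own. Each camera call takes 0.05 s, during which the arm holds its last target. There are 200 camera calls.

TASK

Push the pointer knob of the line selector round with a fingertip, click by click, until it has clicked in pointing at the jack that carries the tall terminator plug (the other jacks wear low dust caps). Only then press the round read key at the front of the same box right down, and finish still holding it down. Do not grip the knob, do not shift or lift the box, and leave the plugs, the caps and the things lying around as they are.

Things in the scene. Friction and masses are not known exactly. Their poses are not given: they have to be found in the camera images.
- line_selector: the line selector, a low grey instrument box with a light grey top panel, 205 mm (its x) by 168 mm (y) by 53 mm high, 1.4 kg, loose on rubber feet. Origin in the middle of its underside, on the table; z up, -x to its front edge. The panel is 53 mm above the origin, with a display window at x = -90 to -50 mm, y = -2 to +70 mm, 2 mm proud; the read key is at x = -70 mm, y = -45 mm.
- selector_axis (a point): point on the panel where the knob's upright axis meets it, fixed to the box at its x = +28 mm, y = 0, 53 mm above the table; axes as the box's. Six coax jacks stand on a circle of 64 mm radius about it, at 45, 90 and 135 degrees to either side of the front direction (-x); none at the front (off) or back. The two jacks at 45 degrees wear caps that are part of the box.
- selector (a joint): turn of the knob in rad, positive anticlockwise seen from above; 0 points to the box's front (off). Seven clicks at 0, +-0.785, +-1.571, +-2.356, a stop just beyond the last on either side (no way through the back). A sprung ball holds it in each click; leaving one takes about 0.08 N m (3 N at the nose), past half way it snaps forward into the next by itself. It starts in one of the three front clicks.
- selector_pointer (a point): tip of the knob's nose, on its top edge, 34 mm from the axis and 23.5 mm above the panel; x points outward along the nose, z up. The black knob has a hub 26 mm across and one straight nose 9 mm wide out to here, 3.5 to 23.5 mm above the panel, with upright sides; a foot disc 35 mm across, up to 6 mm high, lies under it. The plugs stand 22 mm or more beyond the tip.
- terminator: the tall terminator plug, a steel cylinder 15 mm across and 48 mm tall, upright on one of the four jacks at 90 or 135 degrees to either side; origin in the middle of its underside, 3 mm above the panel. Only pushed on, not locked. It tells which line to select.
- cap_a: a low dust cap, 15 mm across and 15 mm tall, on the jack that it covers; origin in the middle of its underside, 3 mm above the panel. Only pushed on, not locked.
- cap_b: a low dust cap, 15 mm across and 15 mm tall, on the jack that it covers; origin in the middle of its underside, 3 mm above the panel. Only pushed on, not locked.
- cap_c: a low dust cap, 15 mm across and 15 mm tall, on the jack that it covers; origin in the middle of its underside, 3 mm above the panel. Only pushed on, not locked.
- read_key (a joint): travel of the read key in m: 0 up, 0.005 pressed right down; a spring pushes it back up (about 1.3 N to start it, 4.5 N right down).
- read_key_top (a point): middle of the top of the read key, a flat grey round key 22 mm across that stands 11 mm above the panel when up and 6 mm when down, in a low steel collar 31 mm across and 3 mm high; it moves down with the key.
- tweezers: bystander: curved tweezers lying on the table, 124 mm long; origin under its middle.
- pen: bystander: a ball pen lying on the table, 131 mm long; origin under its middle.
- loupe: bystander: a black stand loupe, 35 mm across and 42 mm tall; origin under its middle.
- dish: bystander: a small aluminium screw dish, 55 mm across and 13 mm high; origin under its middle.

How it is judged:
By the outcome, as a careful person would: the job done as asked, in the order asked, and still so for the second after the job is handed in, while the arm keeps its last pose, push and grip.
It also fails if it takes over 45 s, if anything falls off the work surface, if the arm or the gripper's body presses on something with over 40 N, if the wrist force passes 120 N, or if a joint passes its speed limit or range.

## Working session

There is one attempt and no reset: what is moved stays moved. The work goes in short steps, Python scripts to look and compute and a tool call to move; the robot and the scene stay as the last step left them, time stands still between calls to the robot, and variables do not carry over. Pictures are saved under pics/ and viewed, at most 10 in all, crops included, and the job is handed in when it is done.

Besides the shell and the picture viewer there is one more tool, called after "Emit:" as name(argument=value, ...), one argument or row to a line, values as JSON. jog_arm: Moves the arm, as the interface text tells. Its arguments: {"type":"object","properties":{"moves":{"type":"array","items":{"type":"object","properties":{"jaw":{"type":"number"},"x":{"type":"number"},"y":{"type":"number"},"z":{"type":"number"},"yaw":{"type":"number"}}}}},"required":["moves"]}

```bash
mkdir -p pics; ls; python3 - <<'E'
from rig import arm
import cv2, pickle
d={}
for n in("top","side"):
    f=arm.grab_frame(n); d[n]=f
    cv2.imwrite(f"pics/{n}0.png",f["pixels"][:,:,::-1])
    print(n,f["camera_matrix"].round(1).tolist(),f["extrinsics"].round(3).tolist())
pickle.dump(d,open("f0.pkl","wb"))
s=arm.state(); print(s["time_s"],s["eef_pos"],s["eef_rot"],s["finger_gap"],arm.pinch_z)
E
```

```text
pics
top [[447.9, 0.0, 317.5], [0.0, 447.9, 197.8], [0.0, 0.0, 1.0]] [[0.005, -1.0, 0.005, 0.152], [-0.988, -0.005, -0.152, 0.537], [0.152, -0.005, -0.988, 0.854], [0.0, 0.0, 0.0, 1.0]]
side [[406.1, 0.0, 318.2], [0.0, 406.1, 194.5], [0.0, 0.0, 1.0]] [[-0.952, -0.306, -0.026, 0.55], [-0.138, 0.502, -0.854, 0.066], [0.274, -0.809, -0.52, 0.881], [0.0, 0.0, 0.0, 1.0]]
0.1 [0.17436389 0.62551836 0.2303558 ] [-3.13979613e+00 -7.72784817e-05  2.86983197e+00] 0.08579300209822412 0.0187
```

View pics/top0.png

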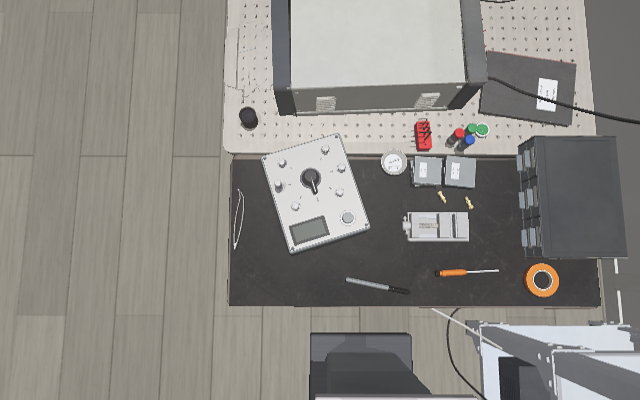

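View pics/side0.png

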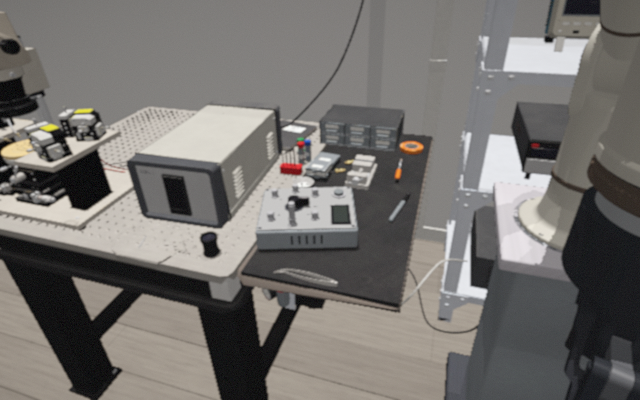

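The top view shows the box with corners near (262,158), (338,134), (370,228), (292,252) and the knob near (311,178). The key is near (348,217), and the plug looks to be near (278,187), at left. In the side view it's the tall post near (291,205). Next I'll measure.

```bash
cat > h.py <<'E'
import numpy as np, cv2
def ray(f,uv,z):
    E=f["extrinsics"];K=f["camera_matrix"];R=E[:3,:3];c=-R.T@E[:3,3]
    d=(R.T@np.linalg.inv(K)@np.c_[np.atleast_2d(uv),np.ones(len(np.atleast_2d(uv)))].T).T
    return c+d*((z-c[2])/d[:,2])[:,None]
def proj(f,P):
    E=f["extrinsics"];q=(E[:3,:3]@np.atleast_2d(P).T).T+E[:3,3];q=(f["camera_matrix"]@q.T).T
    return q[:,:2]/q[:,2:]
def b2w(pose,p):
    x,y,a=pose;p=np.atleast_2d(p).astype(float);c,s=np.cos(a),np.sin(a)
    return np.c_[x+c*p[:,0]-s*p[:,1],y+s*p[:,0]+c*p[:,1],p[:,2]]
E
python3 - <<'E'
from h import *; import pickle
d=pickle.load(open("f0.pkl","rb"));f=d["top"];im=f["pixels"]
g=im.min(2).astype(np.uint8); m=(g>165).astype(np.uint8);m[:120]=0;m[:,:255]=0;m[260:]=0;m[:,378:]=0
m=cv2.morphologyEx(m,cv2.MORPH_OPEN,np.ones((3,3)))
n,l,st,_=cv2.connectedComponentsWithStats(m);
k=l[205,330]; 
if k==0:k=1+st[1:,4].argmax()
c=np.argwhere(l==k)[:,::-1]
w=ray(f,c,0.053)[:,:2].astype(np.float32)
r=cv2.minAreaRect(w*1000);print(st[k],r)
(cx,cy),(a,b),an=r
# long axis direction
bx=cv2.boxPoints(r)/1000
print(bx)
e=[bx[1]-bx[0],bx[2]-bx[1]];v=max(e,key=np.linalg.norm);v=v if v[0]>0 else -v
pose=(cx/1000,cy/1000,float(np.arctan2(v[1],v[0])));print(pose)
ax=b2w(pose,[[.028,0,.053]])[0];key=b2w(pose,[[-.07,-.045,.064]])[0];print(ax,key)
pickle.dump(pose,open("pose.pkl","wb"))
outs=[]
for n,(x0,y0,x1,y1) in dict(top=(250,125,380,260),side=(245,170,370,260)).items():
    f=d[n];s=5;o=cv2.resize(f["pixels"][y0:y1,x0:x1],None,fx=s,fy=s,interpolation=cv2.INTER_CUBIC)[:,:,::-1].copy()
    P=[[sx*.1025,sy*.084,.053] for sx in(1,-1) for sy in(1,-1)]+[[-.07,-.045,.064],[.028,0,.0765]]
    P+=[[.028-.064*np.cos(t),-.064*np.sin(t),.056+.0] for t in np.radians([45,90,135,-45,-90,-135])]
    for q in proj(f,b2w(pose,P)): cv2.circle(o,tuple(int(v) for v in (q-[x0,y0]+.5)*s),3,(0,0,255),1)
    outs.append(o)
W=outs[0]; H=outs[1]; W=cv2.resize(W,None,fx=.8,fy=.8) if W.shape[0]>600 else W
cv2.imwrite("pics/c_top.png",W[:600]);cv2.imwrite("pics/c_side.png",H)
E
```

```text
[ 255  120  123  130 9789] ((563.9744873046875, 157.5695343017578), (259.47393798828125, 246.53562927246094), 0.3694074749946594)
[[0.43344548 0.27999833]
 [0.43503496 0.03346783]
 [0.6945035  0.03514075]
 [0.692914   0.28167123]]
(0.5639744873046875, 0.15756953430175782, 0.006447397172451019)
[0.59197391 0.15775006 0.053     ] [0.49426607 0.11211915 0.064     ]
```

View pics/c_top.png

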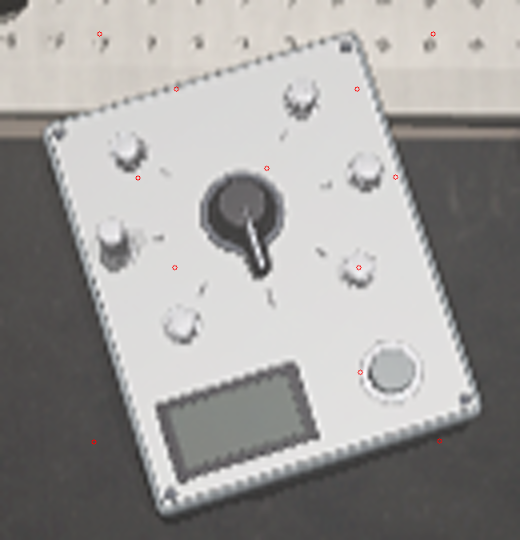

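View pics/c_side.png

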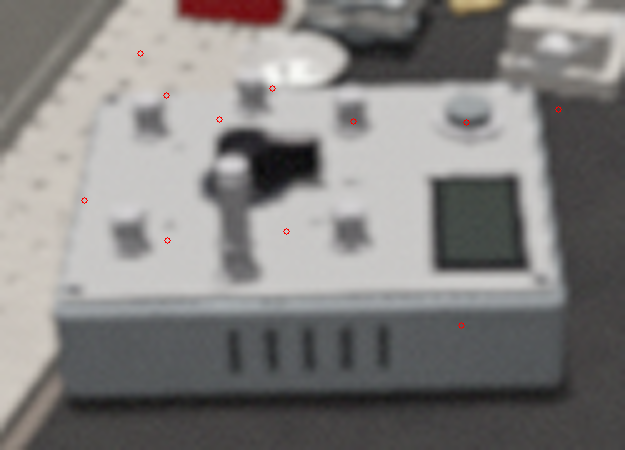

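The overlay circles are off because the mask leaked into the table, but the crops are clear. In the top crop (4x), the panel corners are (46,131), (350,35), (478,405) and (165,510), the hub is (240,200), the key is (391,369) and the nose tip is (262,272). So the knob is at 0 (off). The tall plug is the middle one on the box's +y side (115,240), and the side crop agrees (post from (232,160) down to (238,270)). The target is −1.571, two clicks clockwise. Now I'll refit the pose from these points.

```bash
python3 - <<'E'
from h import *; import pickle
from scipy.optimize import least_squares
d=pickle.load(open("f0.pkl","rb"));f=d["top"]
uv=np.array([[46,131],[350,35],[478,405],[165,510],[391,369],[240,200],[262,272]])/4+[250,125]-.4
P=np.array([[.1025,.084,.053],[.1025,-.084,.053],[-.1025,-.084,.053],[-.1025,.084,.053],[-.07,-.045,.064],[.028,0,.0765],[-.006,0,.0765]])
s5=d["side"];us=np.array([[468,107],[90,88],[522,85],[565,295],[60,308]])/5+[245,170]-.4
Ps=P[[4]];Ps=np.vstack([Ps])
r=least_squares(lambda p:np.r_[(proj(f,b2w(p,P))-uv).ravel(),(proj(s5,b2w(p,Ps))-us[:1]).ravel()],[.57,.16,.3],x_scale=[.01,.01,.1],loss='soft_l1')
p=r.x;print(p,np.degrees(p[2]));print((proj(f,b2w(p,P))-uv).round(1).tolist(),(proj(s5,b2w(p,Ps))-us[:1]))
pickle.dump(p,open("pose.pkl","wb"))
ax=b2w(p,P[[5]])[0];print("axis",ax,"key",b2w(p,P[[4]])[0])
from rig import arm
s=arm.state();pos=s["eef_pos"];rot=s["eef_rot"];print(pos,np.degrees(rot))
th=rot[2];X=np.array([np.cos(th),np.sin(th)]);Y=np.array([np.sin(th),-np.cos(th)])
# start: box offset from axis (-.025, -(.0045+.0145+.012))
t=b2w(p,[[.028-.025,-.031,.053+.06]])[0]
D=t[:2]-pos[:2];print("target",t,"tool dx,dy,dz mm",1000*D@X,1000*D@Y,1000*(pos[2]-t[2]),"yaw",-(np.degrees(p[2]-th)+180))
E
```

```text
[0.54804521 0.16167249 0.33066372] 18.945635670398772
[[-3.3, -1.1], [0.2, -3.0], [2.6, 0.6], [-1.0, 2.2], [0.4, -0.3], [-0.2, 0.8], [-0.0, -0.7]] [[ 0.57554808 -0.64151452]]
axis [0.57452837 0.17076327 0.0765    ] key [0.49644751 0.09638331 0.064     ]
[0.17436389 0.62551836 0.2303558 ] [-1.79897067e+02 -4.42773085e-03  1.64429260e+02]
target [0.56094749 0.13332586 0.113     ] tool dx,dy,dz mm -504.51410663050444 -370.3590953192105 117.35580464710421 yaw -34.51637581711549
```

Emit:
jog_arm(
  moves=[
    {"x":-40,"y":-30,"yaw":-8,"jaw":1},
    {"x":-80,"y":-60,"yaw":-16,"jaw":1},
    {"x":-120,"y":-90,"yaw":-24,"jaw":1},
    {"x":-160,"y":-118,"yaw":-30,"jaw":1},
    {"x":-200,"y":-147,"yaw":-34.5,"jaw":1},
  ],
)

```text
validation failed for argument at $.mo...
```

Emit:
jog_arm(
  moves=[
    {"jaw":1,"x":-40,"y":-30,"z":0,"yaw":-8},
    {"jaw":1,"x":-80,"y":-60,"z":0,"yaw":-16},
    {"jaw":1,"x":-120,"y":-90,"z":0,"yaw":-24},
    {"jaw":1,"x":-160,"y":-118,"z":0,"yaw":-30},
    {"jaw":1,"x":-200,"y":-147,"z":0,"yaw":-34},
  ],
)

```text
time_s: 0.6
eef_pos: [0.3285, 0.4289, 0.2309]
eef_rot: [-3.141, -0.0, -2.816]
force: [1.9, -0.3, -0.4]
finger_gap: 0.0126
grasp_force: 0.0
```

```bash
cat >> h.py <<'E'
def shift(pos,th,t,yaw=None):
    X=np.array([np.cos(th),np.sin(th)]);Y=np.array([np.sin(th),-np.cos(th)]);D=1000*(np.asarray(t[:2])-pos[:2])
    return round(D@X,1),round(D@Y,1),round(1000*(pos[2]-t[2]),1),None if yaw is None else round((-np.degrees(yaw-th)+180)%360-180,1)
E
python3 - <<'E'
from h import *; import pickle
from rig import arm
p=pickle.load(open("pose.pkl","rb"));s=arm.state();print(s["eef_pos"],s["eef_rot"])
print(shift(s["eef_pos"],s["eef_rot"][2],b2w(p,[[.003,-.031,.125]])[0],p[2]+np.pi))
E
```

```text
[0.32851465 0.42892608 0.23092023] [-3.14126461e+00 -4.97481157e-04 -2.81587961e+00]
(np.float64(-125.6), np.float64(-354.4), np.float64(105.9), np.float64(-0.3))
```

Emit:
jog_arm(
  moves=[
    {"jaw":1,"x":-16,"y":-45,"z":0,"yaw":0},
    {"jaw":1,"x":-32,"y":-90,"z":0,"yaw":0},
    {"jaw":1,"x":-48,"y":-135,"z":0,"yaw":0},
    {"jaw":1,"x":-64,"y":-180,"z":0,"yaw":0},
    {"jaw":1,"x":-80,"y":-225,"z":0,"yaw":0},
  ],
)

```text
time_s: 1.1
eef_pos: [0.4754, 0.2408, 0.2312]
eef_rot: [-3.142, -0.0, -2.82]
force: [0.2, 0.7, -0.0]
finger_gap: 0.0003
grasp_force: 0.0
```

Emit:
jog_arm(
  moves=[
    {"jaw":1,"x":-15,"y":-43,"z":10,"yaw":0},
    {"jaw":1,"x":-30,"y":-86,"z":35,"yaw":0},
    {"jaw":1,"x":-45,"y":-129,"z":70,"yaw":0},
    {"jaw":1,"x":-45,"y":-129,"z":90,"yaw":0},
    {"jaw":1,"x":-45,"y":-129,"z":90,"yaw":0},
  ],
)

```text
time_s: 1.6
eef_pos: [0.5559, 0.131, 0.1371]
eef_rot: [3.142, -0.008, -2.824]
force: [-0.8, 0.8, 0.1]
finger_gap: -0.0001
grasp_force: 0.0
```

```bash
python3 - <<'E'
from h import *; import pickle
from rig import arm
p=pickle.load(open("pose.pkl","rb"));s=arm.state();print(s["eef_pos"],s["eef_rot"],s["force"],s["finger_gap"])
print(shift(s["eef_pos"],s["eef_rot"][2],b2w(p,[[.003,-.031,.065]])[0],p[2]+np.pi))
W=arm.grab_frame("wrist");T=arm.grab_frame("top")
a=W["pixels"].copy();b=cv2.resize(T["pixels"][110:270,230:400],None,fx=2.5,fy=2.5)
P=[[.028,0,.0765],[-.006,0,.0765],[-.07,-.045,.064]]
for q in proj(W,b2w(p,P)): cv2.circle(a,tuple(int(v) for v in q),3,(255,0,0),1)
print(proj(W,s["eef_pos"]),proj(T,s["eef_pos"]))
a=cv2.resize(a,(480,300)); o=np.zeros((400,480,3),np.uint8);o[:300]=a
h=np.hstack([b[:400,:320],o]);cv2.imwrite("pics/w1.png",h[:,:,::-1]);print(h.shape)
E
```

```text
[0.55594546 0.130983   0.13708783] [ 3.14152647 -0.0081777  -2.82428073] [-0.84342741  0.84672067  0.07423584] -8.262147435476324e-05
(np.float64(-5.5), np.float64(0.7), np.float64(72.1), np.float64(-0.8))
[[321.67940235 250.17493816]] [[331.1567674  178.88846213]]
(400, 800, 3)
```

View pics/w1.png

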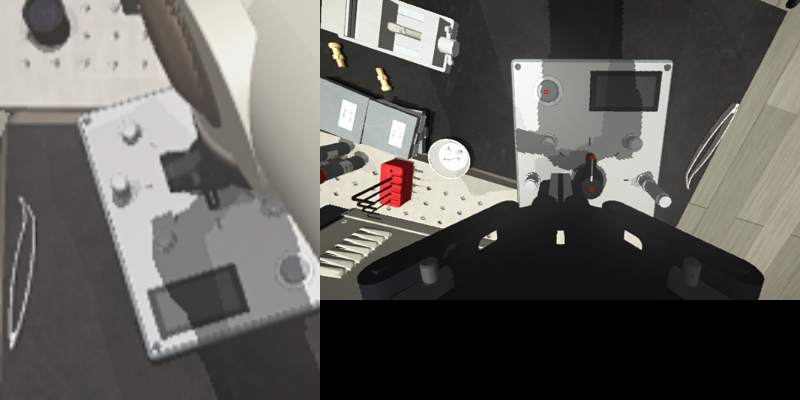

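The wrist view confirms the fit: the hub marker is at (592,188) and the nose tip at (592,157), both on the knob. The shut fingertips sit beside it near (560,190), on its −y side. I'll go down next.

Emit:
jog_arm(
  moves=[
    {"jaw":1,"x":-3,"y":0,"z":25,"yaw":0},
    {"jaw":1,"x":-3,"y":0,"z":45,"yaw":0},
    {"jaw":1,"x":-3,"y":0,"z":60,"yaw":0},
    {"jaw":1,"x":-3,"y":0,"z":68,"yaw":0},
    {"jaw":1,"x":-3,"y":0,"z":68,"yaw":0},
  ],
)

```text
time_s: 2.2
eef_pos: [0.5604, 0.1363, 0.0731]
eef_rot: [3.141, -0.001, -2.819]
force: [0.9, 0.5, -0.4]
finger_gap: 0.0001
grasp_force: 0.0
```

```bash
cat > look.py <<'E'
import sys,pickle
from h import *
from rig import arm
p=pickle.load(open("pose.pkl","rb"));n=sys.argv[1]
W=arm.grab_frame("wrist");s=arm.state()
x,y,a=p;c,sn=np.cos(a),np.sin(a);ax=b2w(p,[[.028,0,.053]])[0];v=s["eef_pos"]-ax
print("t",s["time_s"],"rel axis (box mm)",1000*(c*v[0]+sn*v[1]).round(4),1000*(-sn*v[0]+c*v[1]).round(4),"above panel",1000*v[2].round(4),"tool yaw-box-180",np.degrees(s["eef_rot"][2]-a)%360-180,"F",s["force"].round(1))
if len(sys.argv)>2:
    cv2.imwrite(f"pics/{n}.png",W["pixels"][:,:,::-1])
pickle.dump(W,open(n+".pkl","wb"))
E
python3 look.py w2 v
```

```text
t 2.25 rel axis (box mm) -24.0 -28.299999999999997 above panel 20.8 tool yaw-box-180 -0.460469988965599 F [0.3 1.2 0.3]
```

View pics/w2.png

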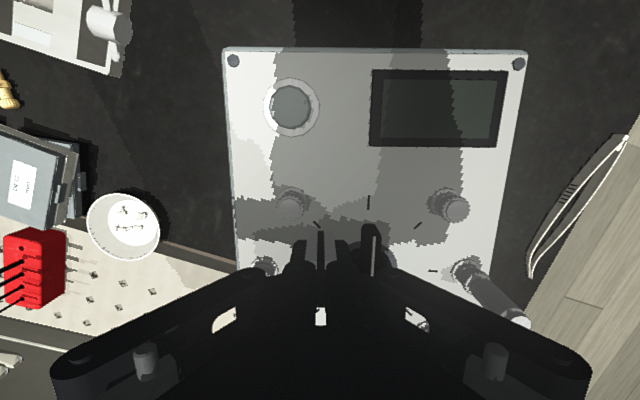

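Emit:
jog_arm(
  moves=[
    {"jaw":1,"x":0,"y":0,"z":5,"yaw":0},
    {"jaw":1,"x":0,"y":0,"z":8,"yaw":0},
    {"jaw":1,"x":0,"y":3,"z":8,"yaw":0},
    {"jaw":1,"x":0,"y":6,"z":8,"yaw":0},
    {"jaw":1,"x":0,"y":6,"z":8,"yaw":0},
  ],
)

```text
time_s: 2.75
eef_pos: [0.559, 0.1421, 0.0655]
eef_rot: [3.141, 0.0, -2.819]
force: [0.1, 1.0, 0.6]
finger_gap: 0.0002
grasp_force: 0.0
```

```bash
python3 look.py w3
```

```text
t 2.8 rel axis (box mm) -24.0 -22.4 above panel 12.5 tool yaw-box-180 -0.47534215467138097 F [ 0.8  0.3 -0. ]
```

Emit:
jog_arm(
  moves=[
    {"jaw":1,"x":1,"y":3.5,"z":0,"yaw":0},
    {"jaw":1,"x":3.5,"y":7,"z":0,"yaw":8},
    {"jaw":1,"x":5.5,"y":11,"z":0,"yaw":16},
    {"jaw":1,"x":6.5,"y":14.5,"z":0,"yaw":22},
    {"jaw":1,"x":6.5,"y":14.5,"z":0,"yaw":22},
  ],
)

```text
time_s: 3.3
eef_pos: [0.5481, 0.1534, 0.0655]
eef_rot: [-3.142, 0.0, 3.079]
force: [0.3, 0.0, -0.4]
finger_gap: -0.0001
grasp_force: 0.1
```

```bash
python3 look.py w4 v
```

```text
t 3.35 rel axis (box mm) -30.5 -8.0 above panel 12.5 tool yaw-box-180 -22.339325517422395 F [ 0.5  0.4 -0.3]
```

View pics/w4.png

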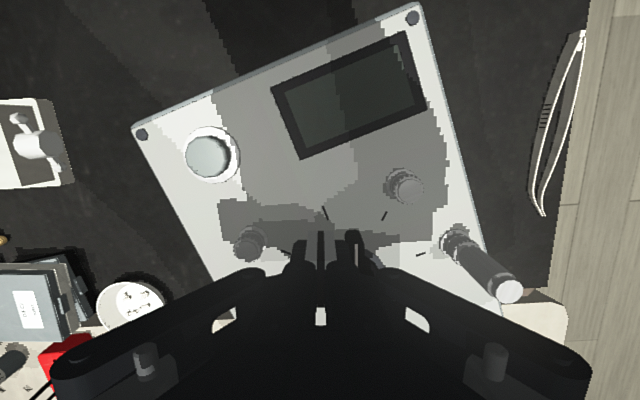

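The nose now lies along the fingertip's right side (about cols 345–362), turned about 20° and not yet clicked. The box hasn't moved. I'll keep turning.

Emit:
jog_arm(
  moves=[
    {"jaw":1,"x":2,"y":3,"z":0,"yaw":6},
    {"jaw":1,"x":3.5,"y":5.5,"z":0,"yaw":12},
    {"jaw":1,"x":4,"y":7,"z":0,"yaw":15},
    {"jaw":1,"x":4,"y":7,"z":0,"yaw":15},
  ],
)

```text
time_s: 3.75
eef_pos: [0.5447, 0.1605, 0.0653]
eef_rot: [3.141, -0.0, 2.82]
force: [0.1, -0.2, 0.4]
finger_gap: 0.0001
grasp_force: 0.0
```

```bash
python3 look.py w5 v
```

```text
t 3.8 rel axis (box mm) -31.6 -0.3 above panel 12.3 tool yaw-box-180 -37.30912800114825 F [-0.7 -0.7  0.6]
```

View pics/w5.png

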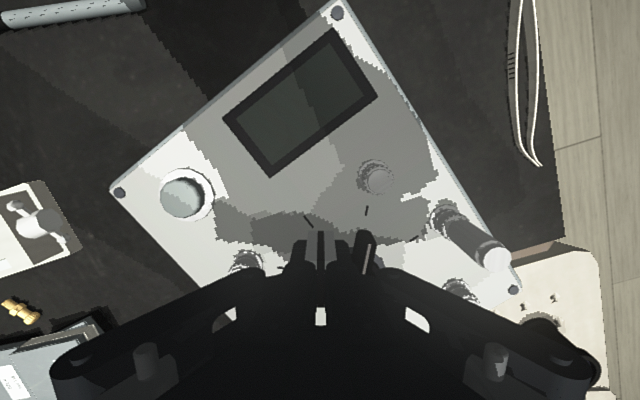

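The nose has snapped ahead and points at the 45° tick at (367,210), so the first click is done. The plug top at (495,258) is moving away from the gripper. On to the second click.

Emit:
jog_arm(
  moves=[
    {"jaw":1,"x":2.5,"y":3.5,"z":0,"yaw":8},
    {"jaw":1,"x":4.5,"y":7.5,"z":0,"yaw":16},
    {"jaw":1,"x":5.5,"y":12,"z":0,"yaw":24},
    {"jaw":1,"x":6.5,"y":15,"z":0,"yaw":30},
    {"jaw":1,"x":6.5,"y":15,"z":0,"yaw":30},
  ],
)

```text
time_s: 4.3
eef_pos: [0.5434, 0.1765, 0.0652]
eef_rot: [-3.141, 0.0, 2.296]
force: [0.4, -0.2, 0.4]
finger_gap: 0.0002
grasp_force: 0.2
```

```bash
python3 look.py w6
```

```text
t 4.35 rel axis (box mm) -27.7 15.4 above panel 12.200000000000001 tool yaw-box-180 -67.25425105919138 F [-0.3 -0.1  0.7]
```

Emit:
jog_arm(
  moves=[
    {"jaw":1,"x":2,"y":2.5,"z":0,"yaw":6},
    {"jaw":1,"x":3.5,"y":5.5,"z":0,"yaw":12},
    {"jaw":1,"x":3.5,"y":5.5,"z":0,"yaw":12},
    {"jaw":1,"x":3.5,"y":5.5,"z":0,"yaw":12},
  ],
)

```text
time_s: 4.75
eef_pos: [0.5453, 0.1824, 0.0653]
eef_rot: [-3.142, 0.0, 2.089]
force: [-0.1, -0.4, 0.8]
finger_gap: 0.0002
grasp_force: 0.0
```

```bash
python3 look.py w7 v
```

```text
t 4.8 rel axis (box mm) -23.900000000000002 20.5 above panel 12.3 tool yaw-box-180 -79.28584254525786 F [-0.5 -0.2 -0.4]
```

View pics/w7.png

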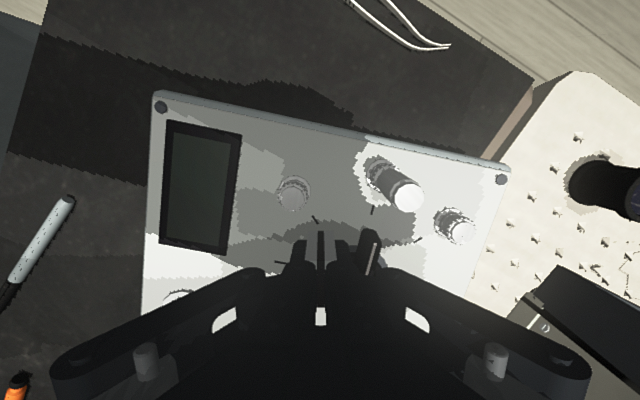

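The nose has snapped ahead to the 90° tick at (373,210), in line with the tall plug at (405,195), and the box is unmoved. Next: back off, lift, then go to the key.

Emit:
jog_arm(
  moves=[
    {"jaw":1,"x":0,"y":-3,"z":0,"yaw":0},
    {"jaw":1,"x":0,"y":-4,"z":-15,"yaw":0},
    {"jaw":1,"x":0,"y":-4,"z":-40,"yaw":0},
    {"jaw":1,"x":0,"y":-4,"z":-60,"yaw":0},
    {"jaw":1,"x":0,"y":-4,"z":-60,"yaw":0},
  ],
)

```text
time_s: 5.3
eef_pos: [0.5443, 0.1813, 0.1295]
eef_rot: [3.135, 0.001, 2.085]
force: [0.7, -0.1, -0.1]
finger_gap: -0.0001
grasp_force: 0.0
```

```bash
python3 look.py w8; python3 - <<'E'
from h import *;import pickle
from rig import arm
p=pickle.load(open("pose.pkl","rb"));s=arm.state()
print(shift(s["eef_pos"],s["eef_rot"][2],b2w(p,[[-.07,-.045,.064]])[0]))
for n in("w2","w5","w7","w8"): # key from wrist views
    f=pickle.load(open(n+".pkl","rb"));print(n,proj(f,b2w(p,[[-.07,-.045,.064]])))
E
```

```text
t 5.35 rel axis (box mm) -26.3 19.900000000000002 above panel 74.80000000000001 tool yaw-box-180 -79.48343078087252 F [-0.4 -1.2 -0.3]
(np.float64(-50.7), np.float64(-82.3), np.float64(63.8), None)
w2 [[286.80672509 108.59886142]]
w5 [[176.43917291 202.96431101]]
w7 [[177.95126859 325.92800016]]
w8 [[217.86922726 271.05607077]]
```

Emit:
jog_arm(
  moves=[
    {"jaw":1,"x":-20,"y":-33,"z":0,"yaw":0},
    {"jaw":1,"x":-40,"y":-66,"z":0,"yaw":0},
    {"jaw":1,"x":-50,"y":-82,"z":10,"yaw":0},
    {"jaw":1,"x":-50,"y":-82,"z":40,"yaw":0},
    {"jaw":1,"x":-50,"y":-82,"z":50,"yaw":0},
  ],
)

```text
time_s: 5.85
eef_pos: [0.4926, 0.0956, 0.0733]
eef_rot: [-3.138, -0.001, 2.084]
force: [-0.6, 0.8, 0.6]
finger_gap: -0.0001
grasp_force: 0.0
```

```bash
python3 look.py w9; python3 - <<'E'
from h import *;import pickle
from rig import arm
p=pickle.load(open("pose.pkl","rb"));s=arm.state()
print(shift(s["eef_pos"],s["eef_rot"][2],b2w(p,[[-.07,-.045,.064]])[0]))
T=arm.grab_frame("top");S=arm.grab_frame("side");pickle.dump((T,S),open("ts.pkl","wb"))
a=cv2.resize(T["pixels"][120:270,250:383],None,fx=3,fy=3);b=cv2.resize(S["pixels"][150:275,245:378],None,fx=3,fy=3)
o=np.zeros((450,798,3),np.uint8);o[:,:399]=a;o[:375,399:]=b
cv2.imwrite("pics/ts.png",o[:,:,::-1])
E
```

```text
t 5.9 rel axis (box mm) -102.0 -43.8 above panel 19.5 tool yaw-box-180 -79.51006246959557 F [ 0.2 -0.1 -0.3]
(np.float64(-1.9), np.float64(3.7), np.float64(8.5), None)
```

View pics/ts.png

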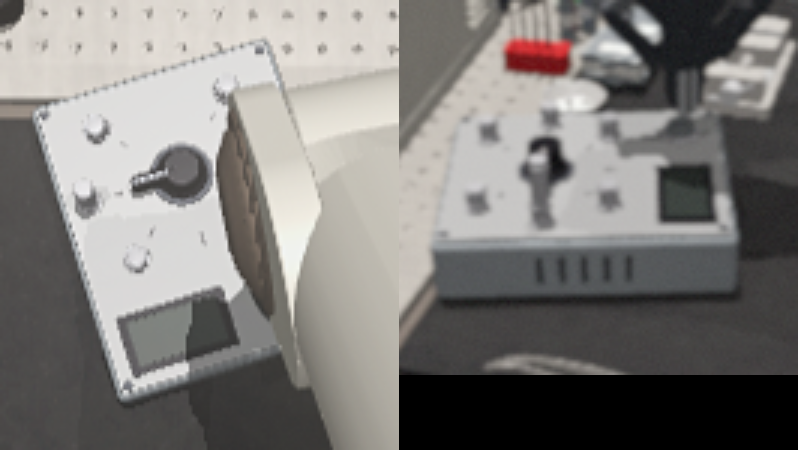

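The top view shows the knob nose (135,185) pointing straight at the tall plug (85,190), and the side view shows the fingertip over the key. I'll correct by about 3 mm and press.

Emit:
jog_arm(
  moves=[
    {"jaw":1,"x":-1,"y":3,"z":3,"yaw":0},
    {"jaw":1,"x":-1,"y":3,"z":7,"yaw":0},
    {"jaw":1,"x":-1,"y":3,"z":10,"yaw":0},
    {"jaw":1,"x":-1,"y":3,"z":12,"yaw":0},
    {"jaw":1,"x":-1,"y":3,"z":12,"yaw":0},
  ],
)

```text
time_s: 6.5
eef_pos: [0.4982, 0.0977, 0.0633]
eef_rot: [3.141, -0.0, 2.085]
force: [-0.1, 0.1, 0.9]
finger_gap: -0.0004
grasp_force: 0.8
```

```bash
python3 look.py w10
```

```text
t 6.55 rel axis (box mm) -95.9 -44.3 above panel 10.4 tool yaw-box-180 -79.50521537689248 F [-0.8  1.1  1.5]
```

Emit:
jog_arm(
  moves=[
    {"jaw":1,"x":0,"y":-1.5,"z":2,"yaw":0},
    {"jaw":1,"x":0,"y":-1.5,"z":4,"yaw":0},
    {"jaw":1,"x":0,"y":-1.5,"z":5,"yaw":0},
    {"jaw":1,"x":0,"y":-1.5,"z":6,"yaw":0},
    {"jaw":1,"x":0,"y":-1.5,"z":6,"yaw":0},
  ],
)

```text
time_s: 7.05
eef_pos: [0.4975, 0.0971, 0.0587]
eef_rot: [3.14, 0.0, 2.084]
force: [-2.1, 0.4, 15.1]
finger_gap: 0.0001
grasp_force: 7.6
```

```bash
python3 look.py w11
```

```text
t 7.1 rel axis (box mm) -96.69999999999999 -44.699999999999996 above panel 5.8 tool yaw-box-180 -79.51876978011374 F [-3.   0.6 15.3]
```

The tip is 5.8 mm above the panel with 15 N on it, well above the 4.5 N spring, so the key is right down. Handing in.

```bash
python3 -c "
from rig import arm
s=arm.state();print(s['force'],s['eef_pos']);print(arm.close_job())"
```

```text
[-2.99082424  0.62056301 15.2945639 ] [0.49758974 0.09707273 0.0587545 ]
the job is handed in; nothing more can be done
None
```

The job is handed in: the knob was pushed two clicks clockwise to −90° and points at the tall terminator plug, and the read key was then pressed right down and is still held with about 15 N; no verdict came back.

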